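# Spin-check a band-saw wheel and brake it on the mark

### The job

Check the bearing of the band-saw wheel lying on its stand: flick the wheel by its upright stud so that it spins freely counter-clockwise as seen from above, and let the stud run past the stand's fixed pointer once without touching the wheel. Then, at a later pass and before the wheel runs down by itself, brake it with a fingertip so that it stops with the stud opposite the pointer, to within about 10 mm, and take the finger away leaving it standing there. Do not lift the wheel off its spindle, and leave the other things on the bench where they are.

Things in the scene. Friction and masses are not known exactly. Their poses are not given: they have to be found in the camera images.
- wheel (a joint): wheel angle (rad), growing counter-clockwise from above, counting on over whole turns; starts between 2.0 and 4.2; stud opposite the pointer at 0, 6.28, 12.57, 18.85... No end stops, very free: left alone it loses about 0.14 + 0.07 x speed rad/s each second, give or take a third, so 3 rad/s coasts some 2.5 turns. A fingertip pressing a few N stops it almost at once.
- stud (a point): where the stud's axis meets the top face of the wheel's web. The stud is a plain upright steel pin, 14 mm in diameter, 35 mm tall above the web, its axis 85 mm from the wheel's axis; it goes round with the wheel. Apart from the low hub nothing else stands up from the wheel. A finger held in the moving stud's way makes the wheel bounce back; pressing down on the wheel's flat top stops it cleanly.
- hub (a point): wheel's centre on its vertical axis, at the height of the web's top face (64 mm above the table). The wheel lies flat: plain aluminium disc (flat top; dark round spots are flush) with a black rubber tyre, 210 mm across, tyre's top 1 mm lower, about 0.75 kg. A steel hub 44 mm across rises 10 mm above the web. The wheel only sits on its spindle.
- index (a point): fixed point where the stud's axis should end: 85 mm from the wheel's axis towards the pointer, at the height of the web's top face. The pointer is a small steel bar on a low post at the stand's edge; its narrow end points level at the wheel, 6 mm outside the tyre; bar and post stay below 62 mm above the table, lower than the wheel's top.
- stand: the heavy fixed stand: a round dark steel plate 260 mm across, 18 mm thick; origin at the centre of its underside, z up, x axis towards the pointer, whose post reaches 159 mm from the centre. It does not move.
- bearing: bystander: loose steel bearing ring, 42 mm across, 14 mm high; origin at the centre of its underside
- pipe_offcut: bystander: short dark steel pipe standing on end, 42 mm across, 65 mm high; origin at the centre of its underside
- spacer: bystander: brass spacer, 30 mm across, 30 mm high; origin at the centre of its underside
- screwdriver: bystander: screwdriver lying on the bench, 190 mm long; origin at its middle on the bench
- wrench: bystander: wrench lying on the bench, 170 mm long; origin at its middle on the bench
- spray_can: bystander: upright spray can, 66 mm across, 190 mm high; origin at the centre of its underside
- square_tube: bystander: offcut of square tube standing on end, 50 x 50 mm, 90 mm high; origin at the centre of its underside

How it is judged:
By the outcome, as a careful person would: the job done as asked, in the order asked, and still so for the second after the job is handed in, with the robot touching nothing.
It also fails if it takes over 51 s, if anything falls off the work surface, if the arm or the gripper's body presses on something with over 40 N, if the wrist force passes 120 N, or if a joint passes its speed limit or range.

### The arm

A 6-joint arm with a two-finger parallel gripper is mounted at the origin on the work surface. World frame = base frame: x ahead of the robot, y to its left, z up, the work surface at z = 0. Lengths are in mm, angles in rad, forces in N, time in s.
With the tool pointing down it reaches from about 350 to 975 mm from the base axis. Payload 7.1 kg.
Tool frame: the origin (TCP) lies at the very end of the fingers, on their centre line; the grasp point (between the pads) lies 19 mm behind it; z points along the fingers, y is the direction in which the jaws open and shut (so a half turn about z gives the same grasp; the last joint's range is limited). The gripper opens to 88 mm and grips with 3 to 60 N. Pads are 20 mm wide; open, the fingers measure 115 mm over their backs; the gripper's body (75 mm by 178 mm) begins 61 mm behind the grasp point.
Start: joints at [-1.187, 0.423, 1.63, -0, 1.089, -0.019], TCP at [245.013, -574.955, 222.675] pointing down, gripper open.
Joint ranges: [-3, 3], [-0.9, 2.11], [0.09, 2.58], [-1.31, 4.45], [0.11, 2.69], [-2.54, 2.54]. Speed limits (rad/s): [2.39, 2.39, 3.01, 3.14, 3.14, 3.14].

### API

Orientations are given as a rotation vector (axis times angle).
In Python, from workcell import ctrl, imaging gives the robot as it stands. The module is installed in compiled form; this text tells all that it offers.
- The arm moves only by the shell command python3 -m pendant 'ROWS'. ROWS is JSON, a list of rows, each an object with "turn": the turn, a rotation vector about the world's x, y, z in rad, a list of three; "dp": the shift along the world's x, y, z in m, a list of three; "claw": the finger opening in m, from 0 to 0.0878. A call has 1 to 8 rows; each row is the pose to reach, as a shift and turn from the pose commanded when the call began; what a row does not reach only later rows make up. A row lasts 1/10 s, in which the tool goes at most 50 mm and 8.59 degrees, less where a joint would pass 70% of its speed; a pose out of reach is approached as far as the arm can. A call with a gripper value outside its range is refused whole. The fingers move at their own pace and stop on an object; the grip force is fixed at half the most. Time passes only in rows, so rows that repeat a pose let the fingers close. It gives the time, the measured TCP pose, the force and the opening at its end, in the units of the state.
- ctrl.get_obs(): the state, without advancing time (a new reading comes with each control period).
- imaging.get_image(name): name is "scene" or "top" or "wrist"; returns a dict with "pixels" (420x560x3 uint8, blue, green, red), "fov_y" (degrees; the focal length in pixels is half the picture's height over the tangent of half this angle, whatever the lens; pixels are square), "cx", "cy" (the principal point, pixels), "xyz" and "rotation" of the camera in the world. Camera axes: x right, y up, looking along -z (the intrinsics and any distortion apply to the point x, -y, -z); pixel columns grow to the right and rows downward; lengths in mm; the calibration is good to about 2 mm. The wrist camera is an equidistant fisheye: a pixel r from the principal point sees the ray r / f radians off the axis. A picture is of the moment at which its call begins. There is no depth.
- ctrl.close_job(): hands the job in, once; it reports no verdict.
The state is a dict: "t": time; "qpos": joint angles; "qvel": joint speeds; "joint_torque": joint torques, N m; "ee_pos": TCP position; "orientation": TCP orientation; "ft_force": force on the tool from outside, world axes, zero at the start; "moment": the same for the moment, N m; "width": finger opening in mm.
Only numpy, scipy, OpenCV 4.12 (cv2) and the standard library are available. Lean on these libraries where they do the work, as an engineer would, in place of code of your own. Each camera call takes 0.05 s, during which the arm holds its last target.

## Working session

There is one attempt and no reset: what is moved stays moved. The work goes in short steps, Python scripts to look and compute and a shell command to move; the robot and the scene stay as the last step left them, time stands still between calls to the robot, and variables do not carry over. Pictures are saved under pics/ and viewed, and the job is handed in when it is done.

```bash
mkdir -p pics; ls; python3 - <<'E'
from workcell import ctrl, imaging
import cv2
print(ctrl.get_obs())
for n in ("scene","top"):
    d=imaging.get_image(n); cv2.imwrite(f"pics/{n}0.png",d["pixels"])
    print(n,{k:v for k,v in d.items() if k!="pixels"})
E
```

```text
pics
{'t': 0.0, 'qpos': array([-1.18701956e+00,  4.23831927e-01,  1.63067032e+00,  3.71873783e-05,
        1.08857904e+00, -1.90145367e-02]), 'qvel': array([ 0.00104879, -0.00042193,  0.00160211, -0.0010834 ,  0.00053985,
        0.00055703]), 'joint_torque': array([-2.95165293e-03, -5.44639564e+01, -2.73664588e+01,  6.43092510e-02,
        2.29098822e-02, -1.55865500e-04]), 'ee_pos': array([ 244.81473822, -574.46996982,  221.91498702]), 'orientation': array([-3.07666108e+00, -6.28114056e-01,  3.73059053e-04]), 'ft_force': array([ 0.14233089,  0.47133687, -0.62549446]), 'moment': array([ 0.0040056 , -0.03319985, -0.01480519]), 'width': 87.65408447096371}
scene {'fov_y': 48.36937201928937, 'cx': 280.31614463463103, 'cy': 207.29448672874358, 'xyz': array([ 945.17070921,  743.19565725, 1005.17504883]), 'rotation': array([0.22156963, 0.95128719, 2.49383678])}
top {'fov_y': 46.713019312813856, 'cx': 284.72239766091127, 'cy': 210.16342444121477, 'xyz': array([4.03643573e+02, 2.66333469e-01, 1.28769501e+03]), 'rotation': array([ 0.09790855, -0.08465505, -1.57398149])}
```

View pics/scene0.png

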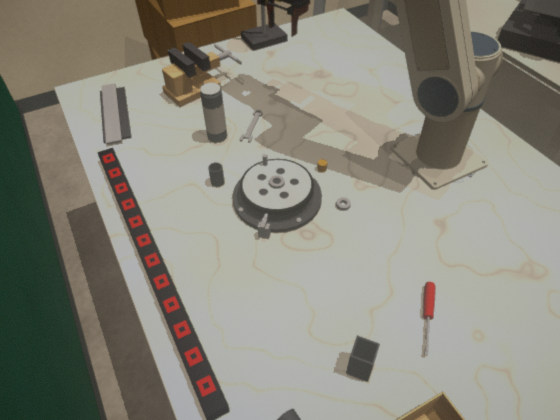

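View pics/top0.png

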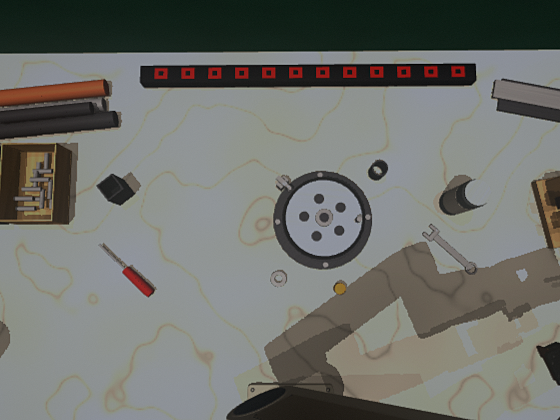

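```bash
cat > h.py <<'E'
import numpy as np, cv2
from scipy.spatial.transform import Rotation as R
from workcell import ctrl, imaging
def ray(d,u,v):
    f=d["pixels"].shape[0]/2/np.tan(np.radians(d["fov_y"]/2))
    r=np.array([(u-d["cx"])/f,-(v-d["cy"])/f,-1.])
    return R.from_rotvec(d["rotation"]).apply(r)
def onz(d,u,v,z):
    r=ray(d,u,v); o=np.array(d["xyz"]); return o+r*(z-o[2])/r[2]
def proj(d,P):
    f=d["pixels"].shape[0]/2/np.tan(np.radians(d["fov_y"]/2))
    c=R.from_rotvec(d["rotation"]).inv().apply(np.array(P)-d["xyz"])
    return d["cx"]+f*c[0]/-c[2], d["cy"]-f*c[1]/-c[2]
E
python3 - <<'E'
from h import *
for n,box in(("top",(260,160,390,285)),("scene",(220,140,335,250))):
    d=imaging.get_image(n); x0,y0,x1,y1=box
    cv2.imwrite(f"pics/{n}_crop.png",cv2.resize(d["pixels"][y0:y1,x0:x1],None,fx=6 if n=="top" else 6,fy=4.7 if 0 else 6,interpolation=cv2.INTER_CUBIC)[:600,:800]) if 0 else cv2.imwrite(f"pics/{n}_crop.png",cv2.resize(d["pixels"][y0:y1,x0:x1],None,fx=4.5,fy=4.5,interpolation=cv2.INTER_CUBIC))
    g=cv2.cvtColor(d["pixels"],cv2.COLOR_BGR2GRAY)
    m=np.zeros_like(g); m[y0:y1,x0:x1]=(g[y0:y1,x0:x1]>120)*255
    cs,_=cv2.findContours(m,cv2.RETR_LIST,cv2.CHAIN_APPROX_NONE)
    for c in cs:
        if len(c)>15:
            e=cv2.fitEllipse(c); print(n,len(c),e)
            print(onz(d,*e[0],64))
E
```

```text
top 26 ((277.3923645019531, 279.4236145019531), (7.176034927368164, 9.582757949829102), 113.43246459960938)
[372.75951899  29.3391817   64.        ]
top 40 ((280.7514343261719, 275.8748474121094), (11.271065711975098, 14.736862182617188), 143.9678955078125)
[381.4889917   20.93382496  64.        ]
top 32 ((316.1005859375, 235.79037475585938), (11.653512001037598, 11.75070571899414), 134.22715759277344)
[481.07719451 -68.40338409  64.        ]
top 31 ((338.6822204589844, 230.24301147460938), (11.233516693115234, 11.89844036102295), 144.82044982910156)
[ 494.76457352 -125.42385567   64.        ]
top 42 ((321.19757080078125, 220.35101318359375), (10.575481414794922, 16.075273513793945), 130.00852966308594)
[520.02840123 -81.74183909  64.        ]
top 33 ((323.8356018066406, 216.88514709472656), (11.938044548034668, 11.986261367797852), 11.859349250793457)
[528.79003209 -88.52278915  64.        ]
top 31 ((303.576416015625, 216.1574249267578), (11.080208778381348, 11.939380645751953), 168.9625701904297)
[530.92229344 -37.34725166  64.        ]
top 32 ((340.0204772949219, 207.0552215576172
[... 2102 characters left out ...]
4375, 197.96157836914062), (74.95060729980469, 83.79640197753906), 80.58599090576172)
[556.01137548 -34.46829684  64.        ]
scene 36 ((321.34210205078125, 167.08290100097656), (10.46635627746582, 12.34521198272705), 87.04232788085938)
[383.49816489 -78.99977491  64.        ]
scene 20 ((281.0, 159.0), (2.2067947387695312, 12.218019485473633), 90.0)
[ 469.82506534 -166.28681869   64.        ]
scene 33 ((263.0341491699219, 161.2089080810547), (8.870072364807129, 11.635719299316406), 54.60227584838867)
[ 520.75067235 -183.49988502   64.        ]
scene 446 ((277.4180908203125, 194.73696899414062), (128.65170288085938, 134.3095703125), 84.71977996826172)
[546.99369562 -43.31228576  64.        ]
```

View pics/top_crop.png

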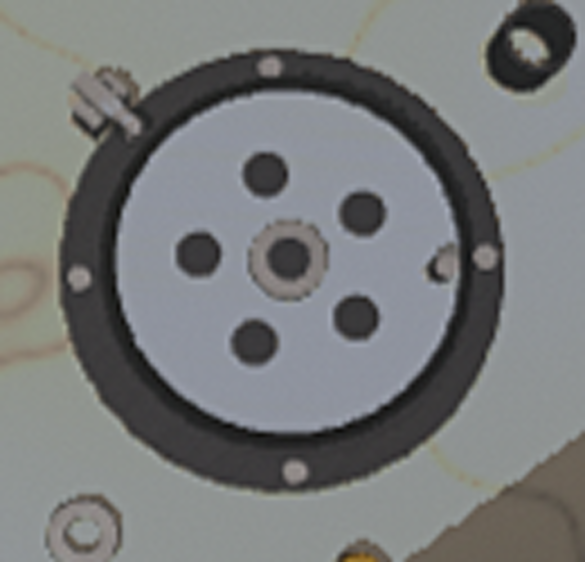

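View pics/scene_crop.png

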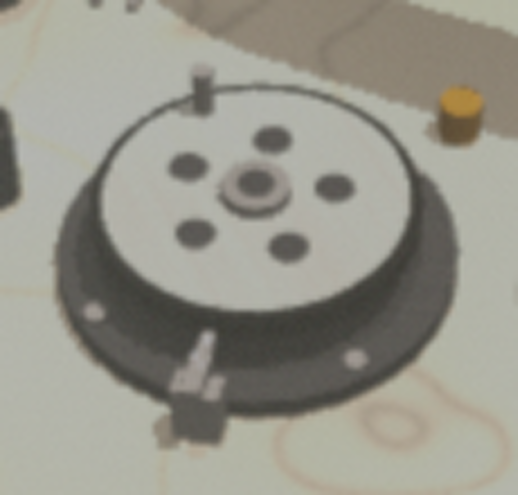

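```bash
python3 - <<'E'
from h import *
H=np.array([527.6,-86.5])
t=imaging.get_image("top"); s=imaging.get_image("scene")
T=lambda x,y:(260+(x+.5)/4.5-.5,160+(y+.5)/4.5-.5)
S=lambda x,y:(220+(x+.5)/4.5-.5,140+(y+.5)/4.5-.5)
def tri(a,b):
    A=[];o=[]
    r1=ray(t,*a);r2=ray(s,*b);p1=np.array(t["xyz"]);p2=np.array(s["xyz"])
    k=np.linalg.lstsq(np.c_[r1,-r2],p2-p1,rcond=None)[0]
    q1=p1+k[0]*r1;q2=p2+k[1]*r2; return (q1+q2)/2,np.linalg.norm(q1-q2)
def show(n,p): v=p[:2]-H; print(n,p,np.hypot(*v),np.degrees(np.arctan2(v[1],v[0])))
for n,a,b in(("tip",(138,131),(209,333)),("studtop",(449,258),(202,71))):
    p,e=tri(T(*a),S(*b)); show(n,p); print(e)
for z in (55,58,61):
    show("tipT",onz(t,*T(138,131),z)); show("tailT",onz(t,*T(80,85),z)); show("tipS",onz(s,*S(209,333),z))
show("studbaseT",onz(t,*T(435,268),64));show("studbaseS",onz(s,*S(203,112),64));show("studtopT",onz(t,*T(449,258),99));show("studtopS",onz(s,*S(202,71),99))
# stand bolts at z=18
for q in((270,66),(78,278),(486,257),(295,470)): show("bolt",onz(t,*T(*q),20))
# bystanders rough
for n,q in(("pipe",(378,166)),("spacer",(340,287)),("bearing",(279,278)),("can",(470,192)),("tube",(115,190)),("wr1",(432,232)),("wr2",(473,268))): 
    print(n,onz(t,*q,{"pipe":65,"can":190,"tube":90,"spacer":30,"bearing":14}.get(n,5)))
E
```

```text
tip [602.63299095  -4.09032674  55.27620841] 111.45090388624334 47.68252509787164
0.2752797658716961
studtop [ 522.80554154 -172.07723444   97.46622229] 85.71143380940282 -93.20663977510439
4.606736779232749
tipT [602.79407428  -4.16706231  55.        ] 111.50274183152058 47.59477451229683
tailT [629.60059521  28.82286015  55.        ] 153.95935663763294 48.50793043435809
tipS [602.42661312  -4.21728644  55.        ] 111.21810546456804 47.717106639580244
tipT [602.30940329  -4.15627279  58.        ] 111.18446092894868 47.782946777336264
tailT [629.05068541  28.75336236  58.        ] 153.5434111417181 48.64445563991967
tipS [603.5087635   -1.85746986  58.        ] 113.69475926838379 48.11374157807864
tipT [601.82473231  -4.14548327  61.        ] 110.86738615539218 47.97219741857252
tailT [628.50077561  28.68386457  61.        ] 153.12834216845218 48.78172175755604
tipS [6.04590914e+02 5.02346718e-01 6.10000000e+01] 116.17662912348891 48.49344752512924
studbaseT [ 522.54869755 -170.29701012   64.        ] 83.94911888227888 -93.44962809118084
studbaseS [ 522.78012964 -168.4806174    64.
[... 203 characters left out ...]
593 -94.02487552448774
bolt [646.65430596 -82.12507651  20.        ] 119.13466214288334 2.1045178606510935
bolt [522.11592879  31.12477419  20.        ] 117.75254791672413 92.66939307202097
bolt [ 533.08693901 -206.18637906   20.        ] 119.81208549772109 -87.37515259197122
bolt [410.51147445 -93.44866752  20.        ] 117.29453012203206 -176.60374133566125
pipe [ 658.55992033 -228.52472549   65.        ]
spacer [ 352.03238524 -129.74167938   30.        ]
bearing [375.13789441  26.34396011  14.        ]
can [ 570.97274537 -412.46721972  190.        ]
tube [596.54890573 434.03958479  90.        ]
wr1 [ 493.22390409 -377.05248903    5.        ]
wr2 [ 398.5565302  -480.07799837    5.        ]
```

```bash
python3 -m pendant '[{"dp":[0.024,0.041,-0.005],"turn":[0,0,-0.05],"claw":0.0},{"dp":[0.049,0.082,-0.01],"turn":[0,0,-0.1],"claw":0.0},{"dp":[0.073,0.123,-0.015],"turn":[0,0,-0.15],"claw":0.0},{"dp":[0.098,0.164,-0.02],"turn":[0,0,-0.2],"claw":0.0},{"dp":[0.122,0.205,-0.025],"turn":[0,0,-0.25],"claw":0.0},{"dp":[0.147,0.246,-0.03],"turn":[0,0,-0.3],"claw":0.0},{"dp":[0.171,0.287,-0.035],"turn":[0,0,-0.35],"claw":0.0},{"dp":[0.196,0.328,-0.04],"turn":[0,0,-0.4],"claw":0.0}]'
```

```text
t: 1.1
ee_pos: [441.7, -245.3, 182.7]
orientation: [3.141, 0.001, 0.001]
ft_force: [0.7, -0.7, 0.4]
width: 27.2
```

```bash
python3 -m pendant '[{"dp":[0.024,0.041,-0.005],"turn":[0,0,0],"claw":0.0},{"dp":[0.048,0.082,-0.01],"turn":[0,0,0],"claw":0.0},{"dp":[0.048,0.082,-0.045],"turn":[0,0,0],"claw":0.0},{"dp":[0.048,0.082,-0.06],"turn":[0,0,0],"claw":0.0},{"dp":[0.048,0.082,-0.06],"turn":[0,0,0],"claw":0.0}]'; python3 - <<'E'
from h import *
for n in("scene","wrist"):
    d=imaging.get_image(n); cv2.imwrite(f"pics/{n}1.png",d["pixels"])
E
```

```text
t: 1.6
ee_pos: [487.7, -163.8, 120.7]
orientation: [-3.14, -0.006, 0.006]
ft_force: [-1.4, 0.4, -0.1]
width: 0.4
```

View pics/scene1.png

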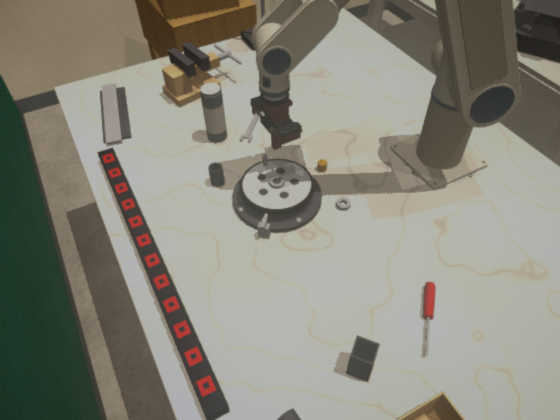

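View pics/wrist1.png

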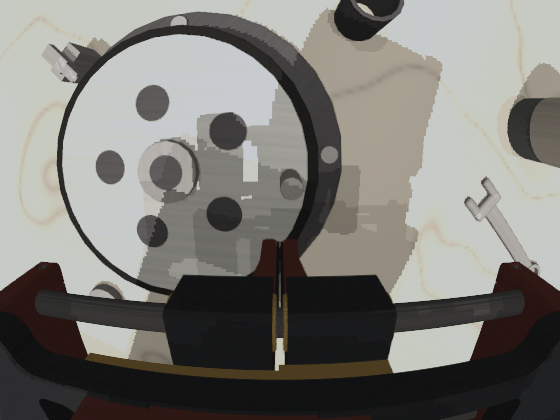

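```bash
python3 -m pendant '[{"dp":[0,0,-0.025],"turn":[0,0,0],"claw":0.0},{"dp":[0,0,-0.046],"turn":[0,0,0],"claw":0.0},{"dp":[0,0,-0.048],"turn":[0,0,0],"claw":0.0}]'; python3 - <<'E'
from h import *
for n in("scene","wrist"):
    d=imaging.get_image(n); 
    cv2.imwrite(f"pics/{n}2.png",d["pixels"] if n=="wrist" else cv2.resize(d["pixels"][110:250,200:340],None,fx=4,fy=4))
E
```

```text
t: 2.0
ee_pos: [488.3, -165.2, 74.1]
orientation: [-3.141, -0.003, 0.002]
ft_force: [0.1, -0.0, 0.1]
width: 0.4
```

View pics/scene2.png

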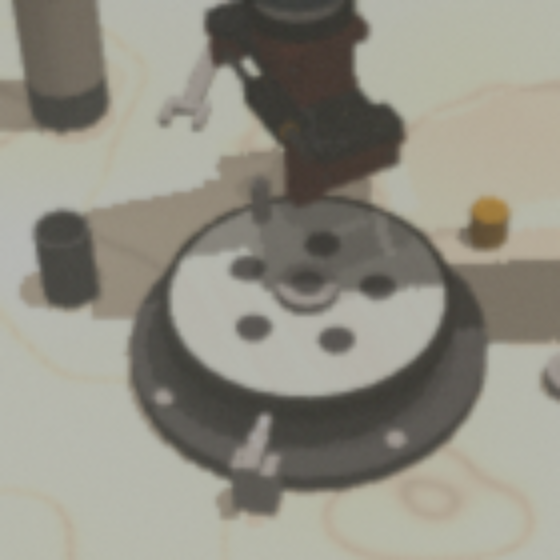

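View pics/wrist2.png

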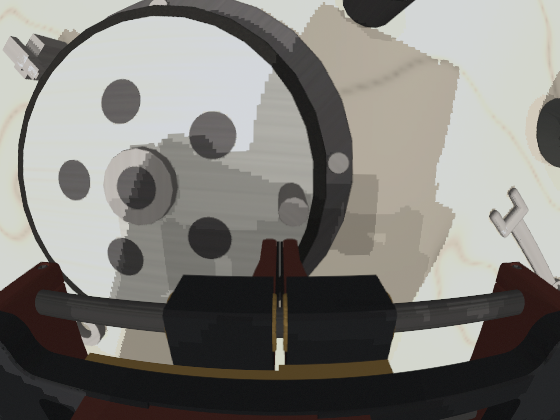

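```bash
python3 -m pendant '[{"dp":[0.013,0,0],"turn":[0,0,0],"claw":0.0},{"dp":[0.020,0,0],"turn":[0,0,0],"claw":0.0},{"dp":[0.036,0,0],"turn":[0,0,0],"claw":0.0},{"dp":[0.061,0.002,0],"turn":[0,0,0],"claw":0.0},{"dp":[0.056,0.002,0.002],"turn":[0,0,0],"claw":0.0},{"dp":[0.050,0.002,0.05],"turn":[0,0,0],"claw":0.0}]'; python3 - <<'E'
from h import *
print(ctrl.get_obs()["t"])
ims=[]
for i in range(2):
    for n in("scene","top"):
        t=ctrl.get_obs()["t"]; d=imaging.get_image(n); ims.append(cv2.resize(d["pixels"][140:250,220:335] if n=="scene" else d["pixels"][160:285,260:390],(300,290))); print(n,t)
cv2.imwrite("pics/f3.png",np.vstack([np.hstack(ims[:2]),np.hstack(ims[2:])]))
E
```

```text
t: 2.7
ee_pos: [536.3, -161.7, 120.7]
orientation: [-3.139, -0.006, 0.014]
ft_force: [0.3, 0.3, -0.2]
width: 0.7
2.7
scene 2.7
top 2.75
scene 2.8
top 2.85
```

View pics/f3.png

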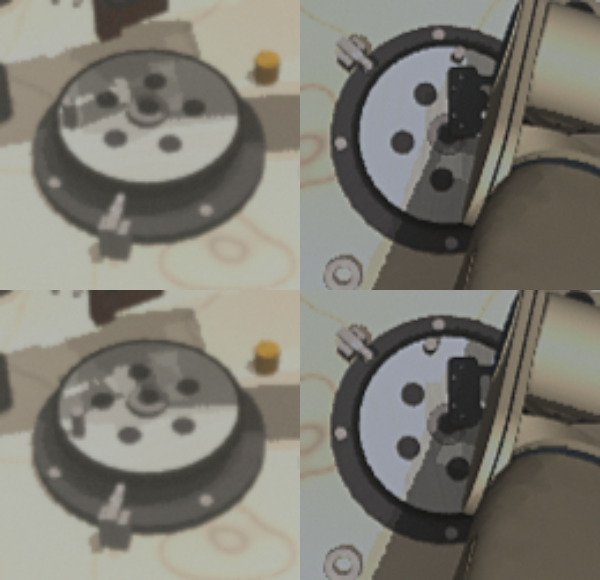

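```bash
python3 -m pendant '[{"dp":[-0.018,0.026,0],"turn":[0,0,0],"claw":0.0},{"dp":[-0.018,0.026,-0.005],"turn":[0,0,0],"claw":0.0},{"dp":[-0.018,0.026,-0.035],"turn":[0,0,0],"claw":0.0},{"dp":[-0.018,0.026,-0.042],"turn":[0,0,0],"claw":0.0}]'; cat >> h.py <<'E'
HUB=np.array([527.6,-86.5]); PTR=47.8
def spots(d):
    g=cv2.cvtColor(d["pixels"],cv2.COLOR_BGR2GRAY)
    out=[]
    k=onz
    big=cv2.resize(g,None,fx=4,fy=4,interpolation=cv2.INTER_CUBIC)
    # adaptive: dark relative to neighbourhood
    bl=cv2.medianBlur(big,71)
    m=((big.astype(int)<bl.astype(int)*0.72)*255).astype(np.uint8)
    cs,_=cv2.findContours(m,cv2.RETR_LIST,cv2.CHAIN_APPROX_NONE)
    for c in cs:
        a=cv2.contourArea(c)
        if a<200 or a>2500: continue
        M=cv2.moments(c); u=M["m10"]/M["m00"]; v=M["m01"]/M["m00"]
        p=onz(d,(u+.5)/4-.5,(v+.5)/4-.5,64)[:2]-HUB; r=np.hypot(*p)
        if 43<r<58: out.append(np.degrees(np.arctan2(p[1],p[0]))%360)
    return np.array(out)
E
python3 - <<'E'
from h import *
ims=[]
for i in range(6):
    t=ctrl.get_obs()["t"]; d=imaging.get_image("scene"); s=spots(d)
    print(t,s.round(1),(s%72).round(1)); ims.append(cv2.resize(d["pixels"][120:250,210:345],(266,290)))
cv2.imwrite("pics/f4.png",np.vstack([np.hstack(ims[:3]),np.hstack(ims[3:])])); print(ctrl.get_obs()["ee_pos"])
E
```

```text
t: 3.3
ee_pos: [519.2, -136.5, 80.1]
orientation: [-3.14, -0.005, 0.006]
ft_force: [0.1, 0.6, 0.7]
width: 0.7
3.3 [ 67.  358.  139.2 283.9 210.9] [67.  70.  67.2 67.9 66.9]
3.35 [ 76.4   5.1 147.8 294.6 219.6] [4.4 5.1 3.8 6.6 3.6]
3.4 [ 85.7  13.8 157.3 303.5 228.1] [13.7 13.8 13.3 15.5 12.1]
3.45 [ 94.7  22.8 167.3 312.1] [22.7 22.8 23.3 24.1]
3.5 [ 34.  103.9 321.2 175.7] [34.  31.9 33.2 31.7]
3.55 [ 43.6 113.  331.3 184.8 262.9] [43.6 41.  43.3 40.8 46.9]
[ 521.64858606 -137.27124504   83.32802354]
```

View pics/f4.png

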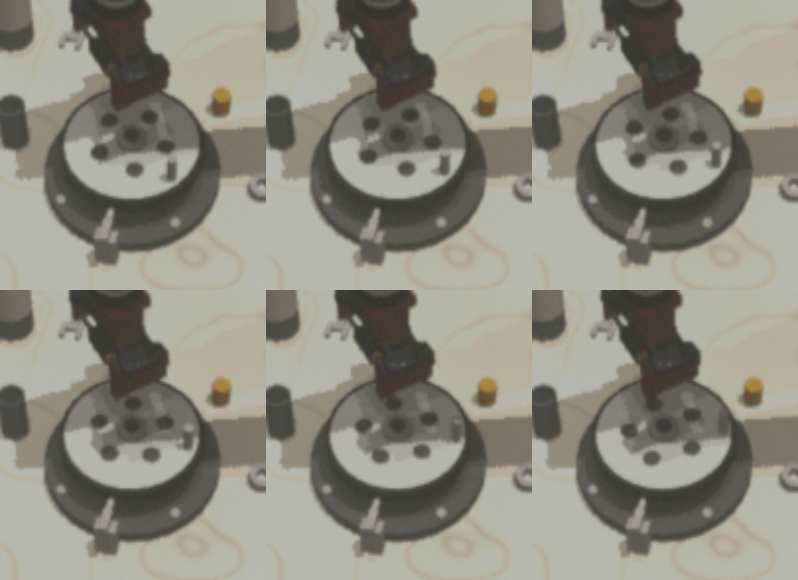

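```bash
python3 -m pendant '[{"dp":[0,0,-0.007],"turn":[0,0,0],"claw":0.0},{"dp":[0,0,-0.0127],"turn":[0,0,0],"claw":0.0},{"dp":[0,0,-0.0127],"turn":[0,0,0],"claw":0.0}]'; cat > track.py <<'E'
import sys,json
from h import *
from collections import Counter
# log of (t, phase mod 72)
n=int(sys.argv[1]); step=int(sys.argv[2]) if len(sys.argv)>2 else 1
f=open("log.txt","a"); zs=[]
for i in range(n):
    o=ctrl.get_obs(); t=o["t"]; zs.append(o["ee_pos"])
    d=imaging.get_image("scene"); s=spots(d)
    if len(s)>=3:
        z=np.exp(1j*np.radians(s*5)); ph=np.degrees(np.angle(z.mean()))/5%72
        f.write(f"{t} {ph} {len(s)} {abs(z.mean())}\n")
f.close(); cv2.imwrite("pics/trk_%d.png"%int(t*100),cv2.resize(d["pixels"][120:250,210:345],None,fx=4,fy=4))
print("t",t,"ee",np.mean(zs,0).round(2),np.std(zs,0).round(2), ph,len(s), s)
E
python3 track.py 20; tail -20 log.txt
```

```text
t: 3.9
ee_pos: [520.4, -136.8, 69.3]
orientation: [-3.141, -0.004, 0.002]
ft_force: [0.4, 0.2, -0.4]
width: 0.5
t 4.85 ee [ 521.   -136.95   69.96] [0.17 0.04 0.21] 51.10797509105145 4 [ 51.6347943  122.440356   340.42067003 193.93671879]
3.9 34.172866592885875 4 0.9972995847909158
3.95 43.4296998396248 4 0.9945565485389565
4.0 53.82664516729935 5 0.9840935530746642
4.05 63.074016499334064 5 0.9789345445033788
4.1 70.9166209469595 5 0.9863472310855612
4.15 7.172073806780853 4 0.9973744921893873
4.2 15.61709717154287 4 0.997223275823376
4.25 23.724858718984837 4 0.9987477889946419
4.3 31.917790623700494 4 0.9985549157725185
4.35 40.681910644480055 4 0.9937505897614364
4.4 49.77143657665111 4 0.9926681805476361
4.45 59.8143091498968 5 0.9721322107994853
4.5 67.47527338704744 5 0.9874965744715205
4.55 2.5491597692818937 5 0.9860115236712182
4.6 11.009573796803476 4 0.9970146119599104
4.65 18.641888184709206 4 0.9978432391981089
4.7 26.38534397899273 4 0.9983582969087332
4.75 34.33071975760021 4 0.9961590530057636
4.8 42.56350491879657 4 0.9953359617375441
4.85 51.10797509105145 4 0.9963683790665064
```

```bash
sed -i '1i 3.3 67.3 4 1\n3.35 4.2 4 1\n3.4 13.5 4 1\n3.45 23 4 1\n3.5 32.4 4 1\n3.55 42 4 1' log.txt
cat > fit.py <<'E'
from h import *
from scipy.optimize import least_squares
from scipy.integrate import solve_ivp
L=np.loadtxt("log.txt"); t=L[:,0]; ph=L[:,1]
# unwrap with local rate prediction; stud rel to pointer at 3.3: 67.3+36-47.8
th=[67.3+36-PTR]; w=184.
for i in range(1,len(t)):
    dt=t[i]-t[i-1]; pred=th[-1]+w*dt
    raw=ph[i]+36-PTR; x=raw+72*round((pred-raw)/72); th.append(x)
    j=max(0,i-8)
    if t[i]-t[j]>.15: w=(th[-1]-th[j])/(t[i]-t[j])
th=np.array(th)
t0=t[0]
def model(p,T):
    a,b=p[2],p[3]
    w0=p[1]; s=T-t0
    # w=(w0+a/b)e^{-bs}-a/b
    e=np.exp(-b*s); return p[0]+np.degrees((w0+a/b)*(1-e)/b-a/b*s), (w0+a/b)*e-a/b
def res(p): 
    return np.r_[(model(p,t)[0]-th)/1.5,(p[2]-.14)/.045*1,(p[3]-.07)/.023*1]
r=least_squares(res,[55,3.2,.14,.07]); p=r.x
cov=np.linalg.inv(r.jac.T@r.jac)
print("p",p.round(3),"sd",np.sqrt(np.diag(cov)).round(3),"rms",np.std(model(p,t)[0]-th))
print("now t",t[-1],"th",th[-1],model(p,t[-1]))
ts=np.arange(t0,60,.01); a,ww=model(p,ts); ok=ww>0
print("stop t",ts[ok][-1],"deg",a[ok][-1],"turns",a[ok][-1]/360)
for n in range(1,6):
    i=np.searchsorted(a[ok],360*n)
    if i<ok.sum(): print("pass",n,ts[i],"w",ww[i])
E
python3 track.py 35; python3 fit.py
```

```text
t 6.6 ee [ 521.02 -136.96   69.98] [0.01 0.01 0.01] 6.833568954069311 4 [ 78.32006658   7.08882761 149.98250401 295.94368026]
p [54.793  3.394  0.155  0.084] sd [0.632 0.016 0.036 0.013] rms 0.7461229072785629
now t 6.6 th 571.0335689540693 (np.float64(571.1029823148991), np.float64(2.125591309470819))
stop t 15.709999999999734 deg 1056.133624996694 turns 2.9337045138797055
pass 1 5.069999999999962 w 2.6703247429937744
pass 2 7.9699999999999 w 1.6937961424043095
```

```bash
python3 -m pendant '[{"dp":[0,0,-0.004],"turn":[0,0,0],"claw":0.0}]'; python3 track.py 6; python3 fit.py; python3 - <<'E'
from h import *
print(ctrl.get_obs()["t"],ctrl.get_obs()["ft_force"],ctrl.get_obs()["ee_pos"])
E
```

```text
t: 6.75
ee_pos: [521.4, -137.0, 66.2]
orientation: [3.141, 0.004, 0.001]
ft_force: [-0.1, 0.7, -0.2]
width: 0.3
t 7.0 ee [ 520.91 -136.93   65.72] [0.22 0.06 0.27] 54.94972440484113 5 [ 54.38774962 125.2519541  343.95085254 196.35266661 274.85311696]
p [54.698  3.398  0.16   0.083] sd [0.612 0.015 0.035 0.013] rms 0.755499243036278
now t 7.0 th 619.1497244048411 (np.float64(617.891489081142), np.float64(1.9873949808910654))
stop t 15.529999999999738 deg 1046.4956169684813 turns 2.9069322693568926
pass 1 5.069999999999962 w 2.669047715574189
pass 2 7.9799999999999 w 1.681049336631696
7.05 [-0.96250076  0.48298928  0.35888128] [ 521.01002837 -136.97114421   65.91528824]
```

```bash
python3 track.py 14; python3 fit.py
```

```text
t 7.7 ee [ 521.04 -136.96   66.  ] [0.02 0.01 0.03] 57.75918931907357 5 [ 57.34147574 128.35740299 346.9329255  200.31427741 275.85618895]
p [54.689  3.398  0.163  0.082] sd [0.59  0.014 0.032 0.013] rms 0.7516265965112311
now t 7.7 th 693.9591893190736 (np.float64(693.131302131464), np.float64(1.7652111250431426))
stop t 15.44999999999974 deg 1043.76714842021 turns 2.8993531900561393
pass 1 5.069999999999962 w 2.669495410051402
pass 2 7.9799999999999 w 1.6799626283014153
```

```bash
ls pics; tail -3 log.txt
```

```text
f3.png
f4.png
scene0.png
scene1.png
scene2.png
scene_crop.png
top0.png
top_crop.png
trk_484.png
trk_660.png
trk_700.png
trk_770.png
wrist1.png
wrist2.png
7.6 46.22721527946267 4 0.9947857085852424
7.65 52.05370960616834 4 0.9943330929319598
7.7 57.75918931907357 5 0.9923970319740261
```

View pics/trk_770.png

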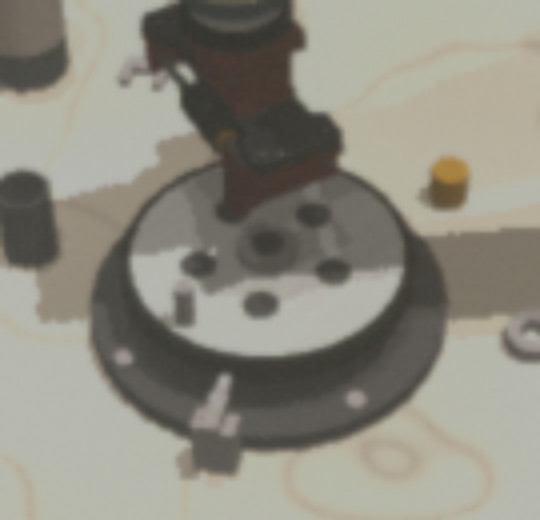

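```bash
python3 - <<'E'
from h import *
d=dict(pixels=np.zeros((420,560,3)),fov_y=48.36937201928937,cx=280.31614463463103,cy=207.29448672874358,xyz=np.array([945.17070921,743.19565725,1005.17504883]),rotation=np.array([0.22156963,0.95128719,2.49383678]))
p=onz(d,210+(184.5)/4-.5,120+(320.5)/4-.5,64)[:2]-HUB
print(np.hypot(*p),np.degrees(np.arctan2(p[1],p[0])))
E
python3 track.py 3; tail -3 log.txt
```

```text
85.7952064671662 20.907050125531043
t 7.85 ee [ 521.02 -136.96   65.99] [0.02 0.02 0.01] 0.7087014554470781 4 [ 71.93201708   1.78111567 143.63510016 289.48657043]
7.75 62.815695750550375 5 0.9938615880220184
7.8 67.32875789450243 5 0.9909141232633484
7.85 0.7087014554470781 4 0.9966598076019021
```

```bash
python3 -m pendant '[{"dp":[0,0,-0.005],"turn":[0,0,0],"claw":0.0},{"dp":[0,0,-0.005],"turn":[0,0,0],"claw":0.0}]'; python3 track.py 3; tail -3 log.txt
```

```text
t: 8.1
ee_pos: [522.8, -137.6, 62.3]
orientation: [3.14, 0.005, 0.005]
ft_force: [-2.4, -0.4, 17.9]
width: 0.1
t 8.2 ee [ 522.76 -137.6    62.44] [0.01 0.04 0.09] 11.715981429209108 4 [ 83.3425208   11.52536449 154.77588503 301.22336984]
8.1 11.708579532013694 4 0.9967731415766978
8.15 11.698969303051197 4 0.9975176076433466
8.2 11.715981429209108 4 0.9968319547205049
```

```bash
python3 -m pendant '[{"dp":[0.0018,-0.0006,0],"turn":[0,0,0],"claw":0.0},{"dp":[0.0018,-0.0006,0.010],"turn":[0,0,0],"claw":0.0},{"dp":[0.0018,-0.0006,0.055],"turn":[0,0,0],"claw":0.0},{"dp":[0.0018,-0.0006,0.10],"turn":[0,0,0],"claw":0.0},{"dp":[0.0018,-0.0006,0.14],"turn":[0,0,0],"claw":0.0},{"dp":[0.0018,-0.0006,0.14],"turn":[0,0,0],"claw":0.0}]'; python3 track.py 6; tail -6 log.txt
```

```text
t: 8.85
ee_pos: [526.0, -138.5, 206.4]
orientation: [3.139, 0.004, 0.015]
ft_force: [0.2, -0.6, 0.3]
width: 0.2
t 9.1 ee [ 523.19 -137.67  201.9 ] [1.57 0.44 2.47] 7.618106318874046 4 [ 78.86290337   9.09853374 149.83254393 296.67629899]
8.85 8.583899871403222 5 0.9861011296149531
8.9 8.713538149971198 4 0.9930222206538757
8.95 8.379763466078222 4 0.9944074112094957
9.0 8.155632746180801 4 0.9944392240484154
9.05 7.8237500069252786 4 0.9941215264143262
9.1 7.618106318874046 4 0.9932798470267938
```

```bash
python3 track.py 14; tail -14 log.txt|cut -c1-20; python3 - <<'E'
from h import *
d=imaging.get_image("top");cv2.imwrite("pics/top9.png",cv2.resize(d["pixels"][160:285,260:390],None,fx=4.5,fy=4.5,interpolation=cv2.INTER_CUBIC))
d=imaging.get_image("scene");cv2.imwrite("pics/scene9.png",cv2.resize(d["pixels"][140:250,220:335],None,fx=4.5,fy=4.5,interpolation=cv2.INTER_CUBIC))
E
```

```text
t 9.8 ee [ 522.5  -137.47  200.36] [0.36 0.1  0.59] 6.1932851624129155 4 [ 77.69247525   7.60834464 148.2499584  295.21785962]
9.15 7.4393396707536
9.2 7.26570983102424
9.25 7.0098094535956
9.3 6.813919810163 4
9.35 6.6419958204861
9.4 6.55334919300959
9.45 6.3769910093248
9.5 6.26765993718183
9.55 6.2697633387875
9.6 6.26111306110881
9.65 6.1549576661197
9.7 6.22616979292408
9.75 5.1801252312710
9.8 6.19328516241291
```

View pics/top9.png

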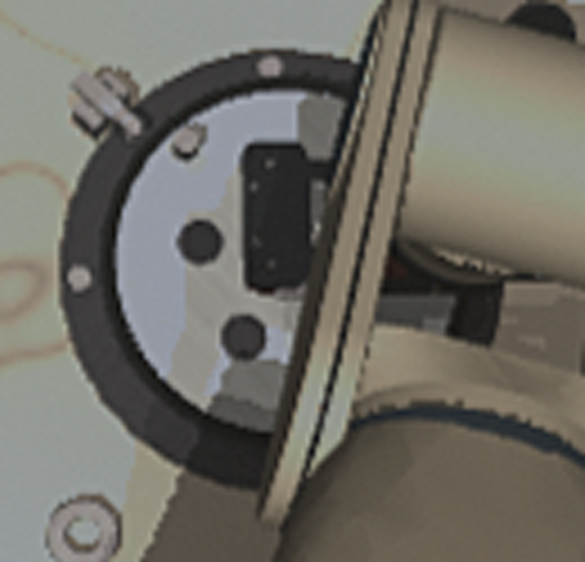

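View pics/scene9.png

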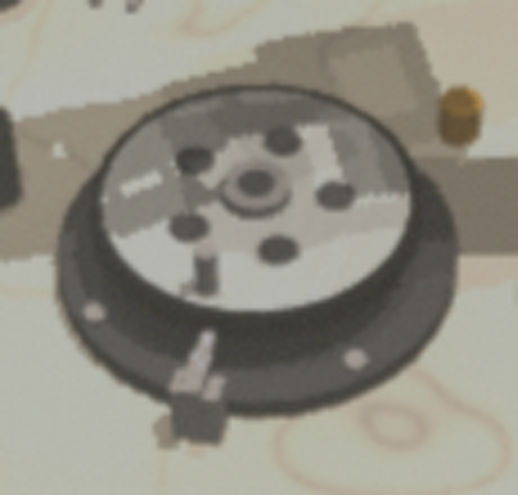

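```bash
python3 - <<'E'
from h import *
t=imaging.get_image("top"); s=imaging.get_image("scene")
T=lambda x,y:(260+(x+.5)/4.5-.5,160+(y+.5)/4.5-.5)
S=lambda x,y:(220+(x+.5)/4.5-.5,140+(y+.5)/4.5-.5)
def show(n,p): v=p[:2]-HUB; print(n,p,np.hypot(*v),np.degrees(np.arctan2(v[1],v[0])))
show("base S",onz(s,*S(204.5,287),64)); show("top S",onz(s,*S(205.5,250),99)); show("top T",onz(t,*T(191,138),99)); show("base T",onz(t,*T(184,147),66))
show("tip S",onz(s,*S(209,333),57)); show("tip T",onz(t,*T(138,131),57))
for (x,y) in ((283,141),(194,160),(189,228),(277,249),(335,195)): show("spot",onz(s,*S(x,y),64))
for (x,y) in ((200,241),(243,337)): show("spotT",onz(t,*T(x,y),64))
print(ctrl.get_obs()["t"])
E
```

```text
base S [591.4212492  -31.09352457  64.        ] 84.51644436801064 40.96291144245352
top S [590.75520587 -28.22551179  99.        ] 85.93309027485554 42.69830535335804
top T [591.6185346  -33.09905418  99.        ] 83.36686264116734 39.83311409317279
base T [591.72280409 -30.03108999  66.        ] 85.44279841850971 41.36833767645459
tip S [603.14804671  -2.64407538  57.        ] 112.86861146804715 47.98346422424012
tip T [602.47096029  -4.15986929  57.        ] 111.29042105902312 47.720103123835756
spot [ 490.04111823 -119.42689509   64.        ] 49.9484736494144 -138.75979741726704
spot [ 547.93583711 -131.54752149   64.        ] 49.42494778167748 -65.70411919557907
spot [577.57623085 -79.54750978  64.        ] 50.457514502256394 7.919925053688327
spot [538.31057886 -37.63737714  64.        ] 50.02271896311374 77.63643027125103
spot [484.57070416 -60.9139703   64.        ] 50.061614198934954 149.26348626519422
spotT [538.52479803 -38.62883221  64.        ] 49.10193394860576 77.14454495213575
spotT [484.36004822 -62.17875952  64.        ] 49.610645716440935 150.64348697720428
10.05
```

```bash
python3 - <<'E'
from h import *
d=imaging.get_image("wrist");cv2.imwrite("pics/wrist9.png",d["pixels"]);cv2.imwrite("pics/wrist9c.png",cv2.resize(d["pixels"][0:280,0:400],None,fx=2,fy=2,interpolation=cv2.INTER_CUBIC))
print({k:v for k,v in d.items() if k!="pixels"},ctrl.get_obs()["qpos"])
E
```

```text
{'fov_y': 65.70646984690485, 'cx': 279.3582940520635, 'cy': 207.87983130693942, 'xyz': array([ 596.0544233 , -136.18697569,  363.59789585]), 'rotation': array([-0.21348421,  0.21489223, -1.55736502])} [-2.79287604e-01  3.27828400e-01  1.83490311e+00  5.16529044e-05
  9.78825971e-01  1.28873788e+00]
```

View pics/wrist9c.png

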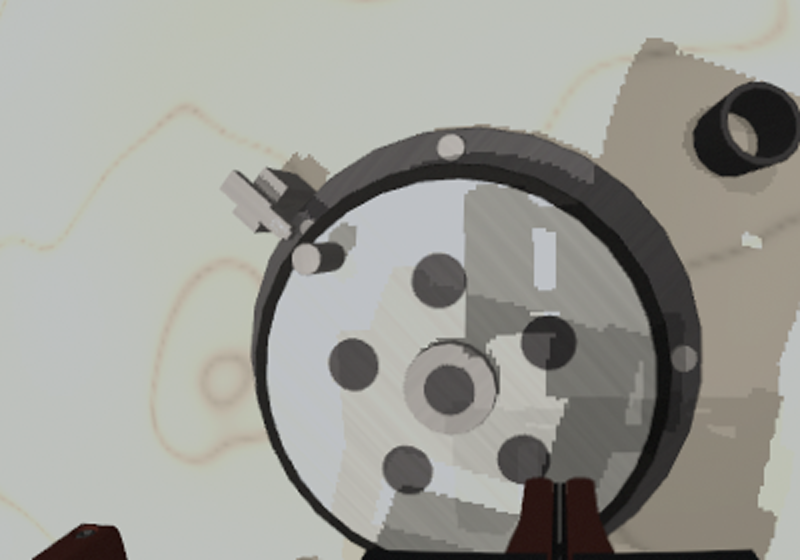

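```bash
cat >> h.py <<'E'
def wray(d,u,v):
    f=210/np.tan(np.radians(d["fov_y"]/2)); x=u-d["cx"]; y=v-d["cy"]; r=np.hypot(x,y); a=r/f
    c=np.array([np.sin(a)*x/r,-np.sin(a)*y/r,-np.cos(a)]); return R.from_rotvec(d["rotation"]).apply(c)
def wonz(d,u,v,z):
    q=wray(d,u,v); o=np.array(d["xyz"]); return o+q*(z-o[2])/q[2]
E
python3 - <<'E'
from h import *
d=imaging.get_image("wrist")
W=lambda x,y:((x+.5)/2-.5,(y+.5)/2-.5)
P=[wonz(d,*W(*q),64)[:2] for q in((439,280),(549,343),(524,459),(407,469),(353,364))]
c=np.mean(P,0); print("hub",c)
for p in P: v=p-c; print(np.hypot(*v),np.degrees(np.arctan2(v[1],v[0]))%72)
def show(n,p): v=p[:2]-c; print(n,p,np.hypot(*v),np.degrees(np.arctan2(v[1],v[0])))
show("stud top",wonz(d,*W(307,258),99));show("stud base",wonz(d,*W(334,254),64))
for z in(55,58,61): show("tip",wonz(d,*W(309,226),z)); show("tail",wonz(d,*W(233,187),z))
show("barmid",wonz(d,*W(258,207),58))
for q in((451,147),(684,358)): show("bolt",wonz(d,*W(*q),20))
show("hubtop",wonz(d,*W(449,388),74))
E
```

```text
hub [527.67409452 -85.22152724]
50.16359120149319 5.806191129523836
50.08505490077601 5.43051880265827
50.1912118162307 6.113722577750281
49.96496511068238 5.647087275922104
50.40194374096905 5.944457663191727
stud top [591.31150417 -28.96381967  99.        ] 84.93909329213155 41.47781297587438
stud base [591.82377346 -28.93257068  64.        ] 85.34417343584482 41.265747122902674
tip [606.41462182 -12.76328203  55.        ] 107.00592478797557 42.620739104822896
tail [630.15482453  30.08527295  55.        ] 154.26586853450465 48.370403477495294
tip [606.31390144 -13.96316638  58.        ] 106.12244449669076 42.180857106138525
tail [629.8233097   28.46882901  58.        ] 152.83965214312943 48.06074339635084
tip [606.21318106 -15.16305073  61.        ] 105.24532410652812 41.73361637533357
tail [629.49179486  26.85238507  61.        ] 151.41798415621284 47.74525913954547
barmid [618.11504898  14.05569485  58.        ] 134.29643730016247 47.66666713074486
bolt [645.99789817 -78.99343447  20.        ] 118.48760125578319 3.0130406173365922
bolt [ 532.91103816 -203.67302272   20.        ] 118.56720608546543 -87.46850393879404
hubtop [528.36998863 -85.12308549  74.        ] 0.7028224533686244 8.051683459180957
```

```bash
sed -i 's/PTR=47.8/PTR=48.2/' h.py; python3 -m pendant '[{"dp":[0.02,0.018,-0.015],"turn":[0,0,0.14],"claw":0.0},{"dp":[0.04,0.036,-0.03],"turn":[0,0,0.28],"claw":0.0},{"dp":[0.06,0.054,-0.045],"turn":[0,0,0.42],"claw":0.0},{"dp":[0.08,0.072,-0.06],"turn":[0,0,0.56],"claw":0.0},{"dp":[0.0867,0.0809,-0.07],"turn":[0,0,0.70],"claw":0.0},{"dp":[0.0867,0.0809,-0.08],"turn":[0,0,0.73],"claw":0.0},{"dp":[0.0867,0.0809,-0.08],"turn":[0,0,0.73],"claw":0.0}]'; python3 - <<'E'
from h import *
for n in("scene","wrist"):
    d=imaging.get_image(n); 
    cv2.imwrite(f"pics/{n}10.png",d["pixels"] if n=="wrist" else cv2.resize(d["pixels"][110:250,200:340],None,fx=4,fy=4))
E
```

```text
t: 10.85
ee_pos: [608.1, -56.6, 119.4]
orientation: [-2.933, -1.122, 0.004]
ft_force: [-0.0, -0.2, -0.3]
width: 1.1
```

View pics/scene10.png

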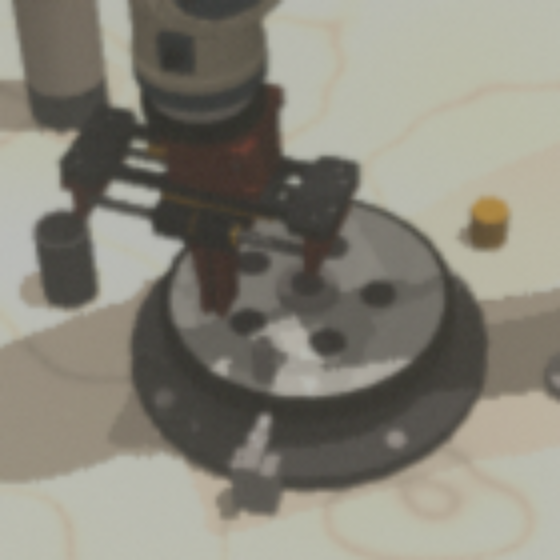

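View pics/wrist10.png

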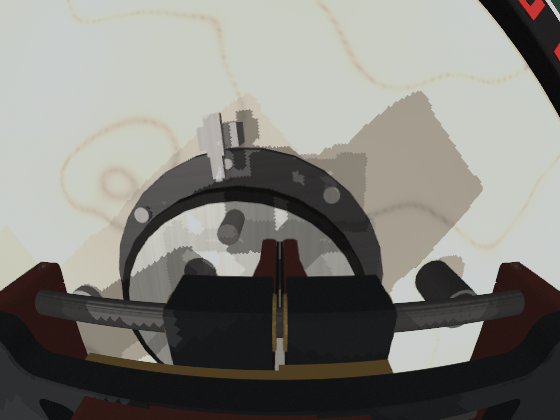

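```bash
python3 -m pendant '[{"dp":[0,0,-0.025],"turn":[0,0,0],"claw":0.0},{"dp":[0,0,-0.044],"turn":[0,0,0],"claw":0.0},{"dp":[0,0,-0.046],"turn":[0,0,0],"claw":0.0}]'; python3 - <<'E'
from h import *
for n in("scene","wrist"):
    d=imaging.get_image(n); 
    cv2.imwrite(f"pics/{n}11.png",d["pixels"] if n=="wrist" else cv2.resize(d["pixels"][110:250,200:340],None,fx=4,fy=4))
E
```

```text
t: 11.25
ee_pos: [607.9, -57.3, 73.8]
orientation: [-2.933, -1.121, 0.004]
ft_force: [-0.0, -0.0, -0.1]
width: 0.5
```

View pics/scene11.png

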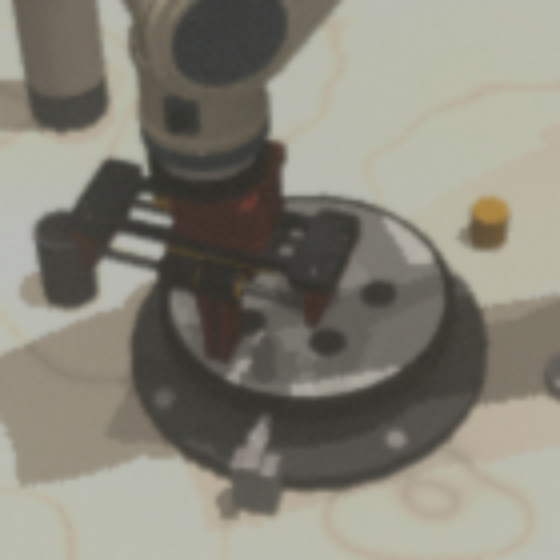

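View pics/wrist11.png

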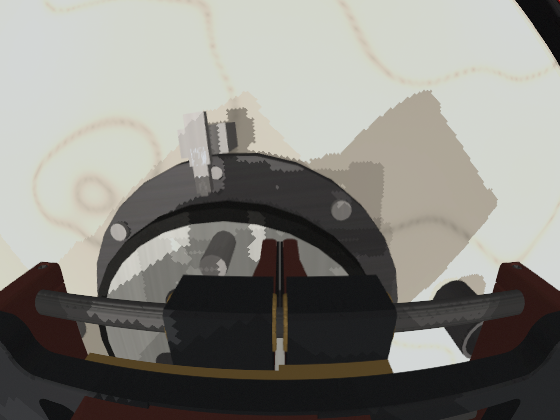

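```bash
mv log.txt log1.txt; python3 -m pendant '[{"dp":[-0.0053,0.006,0],"turn":[0,0,0],"claw":0.0},{"dp":[-0.0093,0.0105,0],"turn":[0,0,0],"claw":0.0},{"dp":[-0.0186,0.021,0],"turn":[0,0,0],"claw":0.0},{"dp":[-0.0332,0.0375,0],"turn":[0,0,0],"claw":0.0},{"dp":[-0.0305,0.0345,0.002],"turn":[0,0,0],"claw":0.0},{"dp":[-0.0278,0.0315,0.05],"turn":[0,0,0],"claw":0.0}]'; python3 track.py 8; cat log.txt; ls pics | tail -3
```

```text
t: 11.95
ee_pos: [577.3, -24.2, 120.7]
orientation: [-2.928, -1.126, 0.016]
ft_force: [0.6, -0.4, -0.5]
width: 0.3
t 12.3 ee [582.43 -25.12 126.43] [2.48 0.35 3.17] 50.52259086390765 4 [ 52.03296631 126.9089118  344.33518801 174.95806405]
12.0 4.0025812354404176 4 0.5012848340740389
12.05 14.925532373823023 3 0.9552306024803005
12.1 23.18855180178507 3 0.9835321735319541
12.15 31.3690948045311 4 0.9939296348090761
12.2 37.92420069242106 4 0.9638184870016443
12.25 43.69204779593051 4 0.8416081210250133
12.3 50.52259086390765 4 0.6642339802740965
wrist2.png
wrist9.png
wrist9c.png
```

```bash
python3 -m pendant '[{"dp":[-0.035,-0.018,0],"turn":[0,0,0],"claw":0.0},{"dp":[-0.07,-0.036,0],"turn":[0,0,0],"claw":0.0},{"dp":[-0.1,-0.051,0],"turn":[0,0,0],"claw":0.0},{"dp":[-0.1034,-0.0532,0],"turn":[0,0,0],"claw":0.0},{"dp":[-0.1034,-0.0532,-0.03],"turn":[0,0,0],"claw":0.0},{"dp":[-0.1034,-0.0532,-0.05],"turn":[0,0,0],"claw":0.0},{"dp":[-0.1034,-0.0532,-0.055],"turn":[0,0,0],"claw":0.0},{"dp":[-0.1034,-0.0532,-0.055],"turn":[0,0,0],"claw":0.0}]'; python3 track.py 10; cat log.txt|tail -10;ls pics/trk*
```

```text
t: 13.15
ee_pos: [478.1, -78.1, 69.1]
orientation: [-2.932, -1.125, 0.003]
ft_force: [0.5, 0.3, 0.2]
width: 0.7
t 13.6 ee [478.82 -78.32  70.36] [0.3  0.09 0.5 ] 44.26802617912958 5 [ 45.94355604 116.48166371 334.30237367 183.27788681 261.19608109]
13.15 48.55630762450189 5 0.9244046881153597
13.2 55.40575311862458 5 0.8405651270512644
13.25 65.05959692294077 6 0.6826049051478646
13.3 2.5704094869574923 6 0.6768043602517696
13.35 10.458775801132814 5 0.9723606039541685
13.4 18.014653915667367 5 0.9706720793148405
13.45 25.428494306673997 5 0.9742076073756571
13.5 32.15319652862203 5 0.9870549605621672
13.55 38.61485085070479 5 0.9964985543863724
13.6 44.26802617912958 5 0.9753663348414958
pics/trk_1230.png
pics/trk_1360.png
pics/trk_484.png
pics/trk_660.png
pics/trk_700.png
pics/trk_770.png
pics/trk_785.png
pics/trk_819.png
pics/trk_910.png
pics/trk_980.png
```

View pics/trk_1360.png

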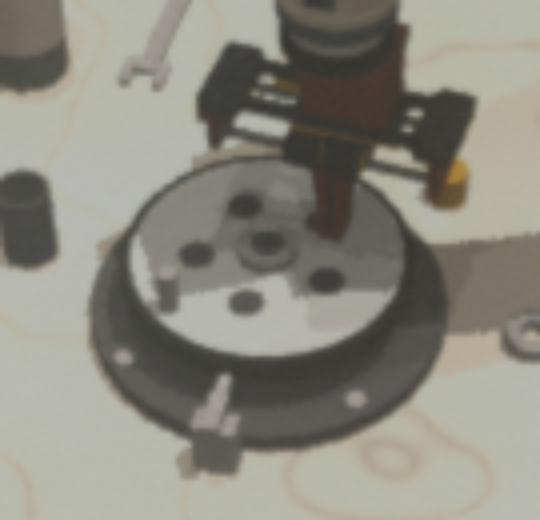

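```bash
python3 - <<'E'
s=open("fit.py").read()
s=s.replace('L=np.loadtxt("log.txt");','L=np.loadtxt("log.txt"); L=L[(L[:,3]>.965)&(L[:,0]>=12.12)];')
s=s.replace('th=[67.3+36-PTR]; w=184.','th=[ph[0]+108-PTR]; w=164.').replace('[55,3.2,.14,.07]','[91,2.9,.16,.08]').replace('(p[2]-.14)/.045','(p[2]-.16)/.025').replace('(p[3]-.07)/.023','(p[3]-.082)/.01')
open("fit.py","w").write(s)
E
python3 track.py 10; python3 fit.py
```

```text
t 14.1 ee [478.35 -78.37  70.07] [0.07 0.01 0.13] 42.39036613513263 5 [ 43.60499465 114.71720858 331.60409072 182.75818422 259.21212703]
p [9.1344e+01 3.0690e+00 1.6200e-01 8.3000e-02] sd [1.399 0.034 0.022 0.009] rms 0.8611658398343249
now t 14.1 th 390.19036613513265 (np.float64(391.15024118015043), np.float64(2.317794250291791))
stop t 23.49999999999976 deg 935.3783805915795 turns 2.598273279421054
pass 1 13.869999999999964 w 2.40022917315192
pass 2 17.29999999999989 w 1.320244368586562
```

```bash
python3 -m pendant '[{"dp":[0,0,-0.004],"turn":[0,0,0],"claw":0.0}]'; python3 track.py 40; python3 fit.py
```

```text
t: 14.25
ee_pos: [478.7, -78.4, 66.2]
orientation: [2.933, 1.125, 0.001]
ft_force: [0.3, -0.0, -0.3]
width: 0.5
t 16.2 ee [478.31 -78.36  65.94] [0.1  0.02 0.13] 64.16209233308028 5 [ 64.46659447 353.81784104 135.12605419 173.7671148  280.84243927]
p [9.1137e+01 3.0690e+00 1.6100e-01 8.2000e-02] sd [1.302 0.022 0.017 0.007] rms 0.8272138670617553
now t 15.95 th 603.6062360727013 (np.float64(605.3883876980296), np.float64(1.7242824543842088))
stop t 23.649999999999757 deg 946.1958459645155 turns 2.6283217943458763
pass 1 13.869999999999964 w 2.4084880438809684
pass 2 17.25999999999989 w 1.3494449238547144
```

```bash
python3 track.py 14; python3 fit.py; tail -8 log.txt
```

```text
t 16.9 ee [478.32 -78.35  65.97] [0.01 0.01 0.01] 51.838632562881386 5 [ 55.07674546 125.3088454  343.87953841 175.72773378 270.50896602]
p [9.0927e+01 3.0740e+00 1.6400e-01 8.1000e-02] sd [1.21  0.019 0.016 0.007] rms 0.8328673315450189
now t 16.75 th 676.9063378418091 (np.float64(678.6981685568342), np.float64(1.4855245941276625))
stop t 23.539999999999758 deg 941.4525957145983 turns 2.6151460992072173
pass 1 13.869999999999964 w 2.409275352745134
pass 2 17.25999999999989 w 1.343361637038977
16.55 26.071998774933906 5 0.9852517572165738
16.6 30.298537179438135 5 0.9928018215488824
16.65 34.14755599588729 5 0.9975184181155556
16.7 37.49653433859466 5 0.988248936402223
16.75 41.10633784180906 5 0.9654960898079238
16.8 44.50180566537875 5 0.9270995523829145
16.85 47.97875881130067 5 0.8755273086273238
16.9 51.838632562881386 5 0.7360773113849826
```

```bash
python3 track.py 4; python3 track.py 1; tail -4 log.txt
```

```text
t 17.1 ee [478.31 -78.35  65.98] [0.02 0.01 0.01] 0.209902209765906 5 [ 70.48749616 359.72788407 145.44902977 287.70097124 217.68381624]
t 17.15 ee [478.31 -78.37  65.98] [0. 0. 0.] 4.378184468069198 5 [ 74.31025836   3.05229432 152.09939747 291.90155417 220.57818744]
17.0 61.28387625347305 5 0.6131467357955762
17.05 66.76974569432576 4 0.9974597091562671
17.1 0.209902209765906 5 0.9945505866406628
17.15 4.378184468069198 5 0.9847584232476955
```

```bash
python3 -m pendant '[{"dp":[0,0,-0.005],"turn":[0,0,0],"claw":0.0},{"dp":[0,0,-0.005],"turn":[0,0,0],"claw":0.0}]'; python3 track.py 4; tail -4 log.txt
```

```text
t: 17.4
ee_pos: [478.4, -78.4, 61.9]
orientation: [-2.933, -1.125, 0.0]
ft_force: [-7.1, 0.2, 26.0]
width: 0.6
t 17.55 ee [478.41 -78.37  62.08] [0.03 0.01 0.12] 11.957719015075789 5 [ 82.49428885  10.19629584 159.84268343 300.28856352 227.02888575]
17.4 12.03580500505998 5 0.9844427981415379
17.45 12.038325249609226 5 0.9822691603289192
17.5 12.069696349197784 5 0.9804537126273174
17.55 11.957719015075789 5 0.9838888818419366
```

```bash
python3 -m pendant '[{"dp":[0,0,0.04],"turn":[0,0,0],"claw":0.0},{"dp":[0,0,0.085],"turn":[0,0,0],"claw":0.0},{"dp":[0,0,0.13],"turn":[0,0,0],"claw":0.0},{"dp":[0,0,0.13],"turn":[0,0,0],"claw":0.0}]'; python3 track.py 20; tail -20 log.txt | cut -c1-24
```

```text
t: 18.0
ee_pos: [482.0, -79.0, 196.2]
orientation: [2.928, 1.124, 0.014]
ft_force: [0.9, 1.1, 0.9]
width: 0.6
t 18.95 ee [478.26 -78.34 190.8 ] [1.09 0.2  1.56] 10.519228021410955 5 [ 81.94700313  11.26371387 153.24871701 299.86408203 226.27337471]
18.0 10.58917489021844 5
18.05 10.550034866242228
18.1 10.438597139791884 
18.15 10.455548558955698
18.2 10.35462461141489 5
18.25 10.459278721323289
18.3 10.417567795133433 
18.35 10.403871485025578
18.4 10.381072574450915 
18.45 10.409784277072063
18.5 10.455656817793969 
18.55 10.506846724798867
18.6 10.44925618617191 5
18.65 10.461741246694421
18.7 10.449538044870412 
18.75 10.486695738956795
18.8 10.449496065972435 
18.85 10.441630348834028
18.9 10.437306357745214 
18.95 10.519228021410955
```

Standing still, about 1.7° (2.5 mm) short by this measure. I'll cross-check with the wrist view and check the bystanders.

```bash
python3 - <<'E'
from h import *
d=imaging.get_image("wrist");cv2.imwrite("pics/wrist20.png",cv2.resize(d["pixels"][0:280,100:500],None,fx=2,fy=2,interpolation=cv2.INTER_CUBIC))
d=imaging.get_image("scene");cv2.imwrite("pics/scene20.png",d["pixels"]);cv2.imwrite("pics/scene20c.png",cv2.resize(d["pixels"][140:250,220:335],None,fx=4.5,fy=4.5,interpolation=cv2.INTER_CUBIC))
E
```

```text
(no output)
```

View pics/wrist20.png

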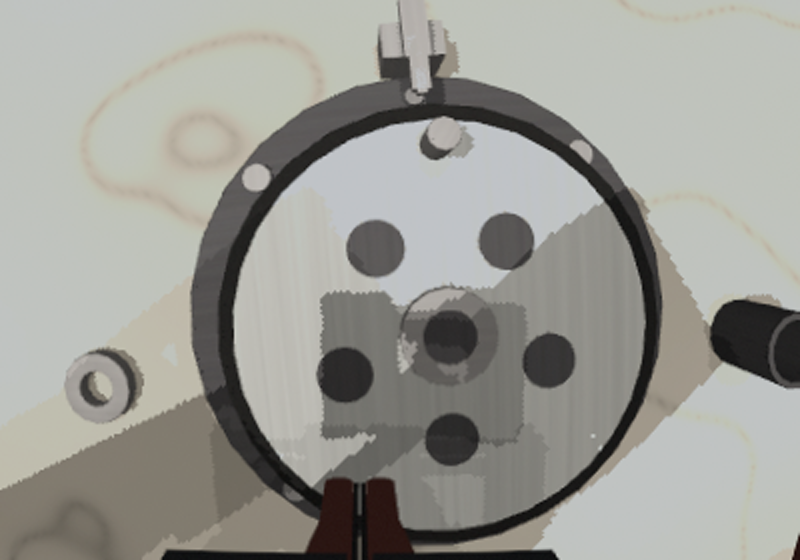

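View pics/scene20c.png

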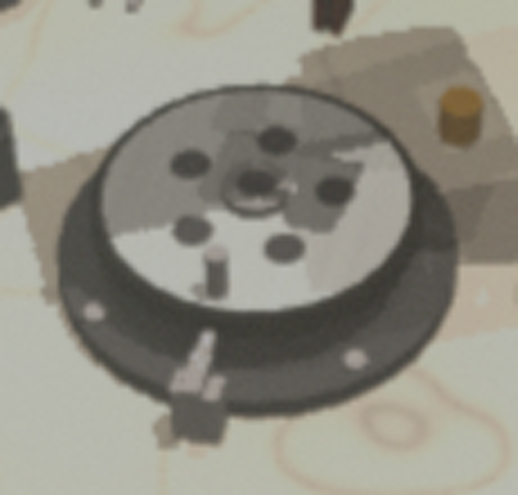

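View pics/scene20.png

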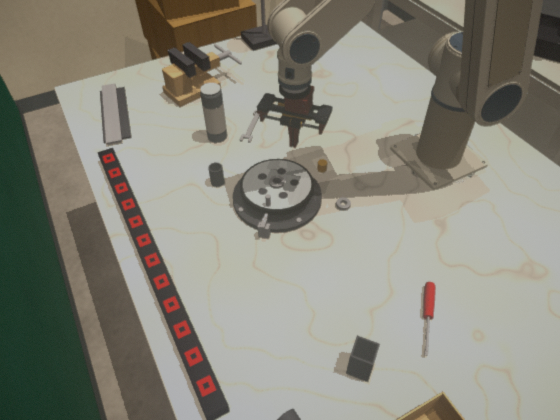

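```bash
python3 - <<'E'
from h import *
d=imaging.get_image("wrist")
W=lambda x,y:(100+(x+.5)/2-.5,(y+.5)/2-.5)
P=[wonz(d,*W(*q),64)[:2] for q in((376,248),(506,241),(549,361),(452,439),(345,375))]
c=np.mean(P,0); print("hub",c)
for p in P: v=p-c; print(np.hypot(*v),np.degrees(np.arctan2(v[1],v[0]))%72)
def show(n,p): v=p[:2]-c; print(n,np.hypot(*v),np.degrees(np.arctan2(v[1],v[0])))
show("stud top",wonz(d,*W(444,133),99));show("stud base",wonz(d,*W(436,144),64))
for z in(55,58): show("tip",wonz(d,*W(422,88),z)); show("bar",wonz(d,*W(412,8),z))
E
```

```text
hub [527.7031328  -85.35061741]
50.066068000413956 10.164222413943335
49.936583963715286 10.702456534161728
50.0769241310271 10.171123920625739
49.92253332688977 10.47997398089231
50.003616766830234 10.568493863170204
stud top 84.98088603897733 46.62002489460079
stud base 85.61015028756997 45.99040615587149
tip 113.87741145959623 47.64578456276053
bar 154.23008626010184 47.73520475367155
tip 113.19288630338264 47.82306891302871
bar 153.140562691375 47.865975101077446
```

```bash
python3 -c "
from workcell import ctrl
print(ctrl.get_obs()['t']); print(ctrl.close_job())"
```

```text
19.15
the job is handed in; nothing more can be done
None
```

The wheel is standing with its stud about 2 mm short of the pointer (tolerance about 10 mm). I handed the job in at t ≈ 19.2 s, but it took two spins to get there.

- **First spin:** I flicked it to about 3.4 rad/s, let it pass the pointer untouched, and braked it on the third pass (about 1.7 rad/s). It stopped on the mark. When I lifted the finger, the arm springing back dragged the wheel about 6° back, leaving it about 9 mm off. That was too close to the limit, so I repeated the whole job instead of nudging the wheel.
- **Second spin:** I flicked it to about 3 rad/s. The stud reached the pointer while the finger was still pushing it, so I did not count that pass. It then passed freely at t ≈ 13.9 s. I braked it on the next pass at t ≈ 17.25 s (about 1.35 rad/s). This time I pressed in line with the arm and the hub, so lifting the finger moved it very little.

**Last checks:**
- **Position:** the wrist camera puts the stud at 46.0–46.6° and the pointer at about 47.7°, so about 2 mm off. The wheel's spots in the scene view gave about 2.5 mm.
- **At rest:** the wheel held still for the last second I tracked, with the finger well clear above it.
- **Seating and force:** the wheel still sits on its spindle, and the brake press read 26 N at the wrist.
- **Bystanders:** by eye in the scene view they look where they were; I did not measure them again.

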